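# Park the spring hold-down arm of a soldering clamp

## Robot

A 7-joint arm with a two-finger parallel gripper is mounted at the origin on the work surface. World frame = base frame: x ahead of the robot, y to its left, z up, the work surface at z = 0. Lengths are in m, angles in rad, forces in N, time in s.
With the tool pointing down it reaches from about 0.35 to 0.9 m from the base axis. Payload 8.1 kg.
Tool frame: the origin (TCP) lies between the finger pads; the fingertips stand 25 mm ahead of it and the grasp point (between the pads) lies 6 mm ahead of it; z points along the fingers, y is the direction in which the jaws open and shut (so a half turn about z gives the same grasp; the last joint's range is limited). The gripper opens to 92 mm and grips with 3 to 60 N. Pads are 19 mm wide; open, the fingers measure 130 mm over their backs; the gripper's body (75 mm by 190 mm) begins 47 mm behind the grasp point.
Start: joints at [1.188, 0.434, 0.025, 1.573, -0.012, 1.134, -0.075], TCP at [0.173, -0.601, 0.225] pointing down, gripper open.
Joint ranges: [-2.62, 2.62], [-0.44, 2.09], [-1.27, 1.32], [0.08, 2.57], [-1.32, 4.46], [0.12, 2], [-2.74, 2.74]. Speed limits (rad/s): [2.22, 2.22, 3.01, 3.01, 3.14, 3.14, 3.14].

## Interface

Orientations are given as a rotation vector (axis times angle).
In Python, from cell import * gives the robot as it stands.
- The arm moves only by the shell command python3 -m jog 'ROWS' [FORCE]. ROWS is JSON, one flat list of numbers, 5 for each row, row after row: the finger opening in mm, from 0 to 91.8, then the shift along the tool's x, y, z in units of 40 mm (1.0 is 40 mm), then the turn about the tool's z in units of 6 degrees (1.0 is 6 degrees). A call has 1 to 20 rows; each row shifts and turns the pose as measured when the row begins, along the tool's axes as they then stand; what a row does not reach is not made up. A row lasts 1/12 s, in which the tool goes at most 41.7 mm and 7.16 degrees, less where a joint would pass 70% of its speed; a pose out of reach is approached as far as the arm can. A call is refused whole if a number of a shift passes 1 or a number of a turn 1, either way. A call with a gripper value outside its range is refused whole. The fingers move at their own pace and stop on an object; FORCE is the grip in N (left out, the last holds). Time passes only in rows, so rows that do not move let the fingers close. It gives the time, the measured TCP pose, the force and the opening at its end, in the units of the state.
- observe(): the state, without advancing time (a new reading comes with each control period).
- get_image(name): name is "side" or "top" or "wrist"; returns the picture (480x640x3 uint8, red, green, blue); there is no depth.
- camera_params(name): a dict with "intrinsics" (3x3 intrinsics, pixels), "xyz" and "orientation" of the camera in the world. Camera axes: x right, y down, z forward; pixel columns grow to the right and rows downward; lengths in m; the calibration is good to about 2 mm. A picture is of the moment at which its call begins: read the wrist's pose just before it. camera_params takes no time and is no camera call; for the wrist camera it gives the pose at the moment of the call.
- sign_off(): hands the job in, once; it reports no verdict.
The state is a dict: "clock": time; "joints": joint angles; "dq": joint speeds; "joint_efforts": joint torques, N m; "position": TCP position; "ee_rot": TCP orientation; "force": force on the tool from outside, world axes, zero at the start; "ft_torque": the same for the moment, N m; "width": opening from 0.0 (shut) to 1.0 (fully open).
Only numpy, scipy, OpenCV 4.12 (cv2) and the standard library are available. Lean on these libraries where they do the work, as an engineer would, in place of code of your own. Each camera call takes 0.05 s, during which the arm holds its last target. There are 200 camera calls.

## Task

On the board clamp with the red knob, swing the spring arm off the green circuit board and latch it open: lift the arm by its knob, wind it round against its spring until it is past the yellow pin, lower it fully behind the pin and let go, so that the pin holds it open. Do not move the arm of the blue-knobbed clamp.

Things in the scene. Friction and masses are not known exactly. Their poses are not given: they have to be found in the camera images.
- red_clamp: Fixed base of the red-knobbed clamp: grey steel plate 210 x 210 x 12 mm centred at x=-70 mm, green circuit board at (-95, 55), steel post (18 mm dia, 110 tall) and yellow keeper pin (12 mm dia, top 46 mm above the table, at (-96, -30), 100 mm from the post). Origin: the post's axis at table height; x, y along the plate's edges, z up. Place and yaw vary.
- red_knob (a point): Centre of the upright red round knob (24 mm dia, 50 tall) on the arm's free end, 150 mm from the post's axis; 65 mm above the table with the arm down. The arm: a flat bright bar 20 wide, 10 thick, top 25 mm below this point. It slides straight up on the post by at most 35 mm (3 to 5 N; a light spring presses it down); raise it 22 to 30 mm to pass over the pin.
- red_arm (a joint): Swing of that arm about the post (rad). 0: at rest over the board, pointing from the post along (-0.796, 0.605) in the base's x, y. Grows counter-clockwise from above, up to 1.5. A torsion spring drives it back to 0 (1.4 N at the knob at 0, 4.1 N at 1.35). Lowered, it cannot pass the pin. Behind the pin it rests at 1.11, so lower it at 1.2 to 1.45.
- blue_knob (a point): Centre of the blue knob of a second clamp, the same in all but the knob's colour; to be left alone. The two clamps may stand left or right.

How it is judged:
By the outcome, as a careful person would: the job done as asked, in the order asked, and still so for the second after the job is handed in, with the robot touching nothing.
It also fails if it takes over 40 s, if anything falls off the work surface, if the arm or the gripper's body presses on something with over 40 N, if the wrist force passes 120 N, or if a joint passes its speed limit or range.

## Working session

There is one attempt and no reset: what is moved stays moved. The work goes in short steps, Python scripts to look and compute and a shell command to move; the robot and the scene stay as the last step left them, time stands still between calls to the robot, and variables do not carry over. Pictures are saved under pics/ and viewed, about 8 in all and at most 12, crops included, and the job is handed in when it is done.

```bash
mkdir -p pics; cat > h.py <<'E'
from cell import *
import numpy as np, cv2
from scipy.spatial.transform import Rotation as R
def cam(n):
    p=camera_params(n); o=np.array(p["orientation"],float)
    M=R.from_rotvec(o).as_matrix() if o.size==3 else o.reshape(3,3) if o.size==9 else R.from_quat(o).as_matrix()
    return np.array(p["intrinsics"]),np.array(p["xyz"]),M
def ray(c,uv,z):
    K,t,M=c; d=M@np.linalg.solve(K,[uv[0],uv[1],1]); return t+d*(z-t[2])/d[2]
def proj(c,P):
    K,t,M=c; q=K@(M.T@(np.array(P)-t)); return q[:2]/q[2]
def blobs(im,col,amin=30):
    h=cv2.cvtColor(im,cv2.COLOR_RGB2HSV); H,S,V=[h[...,i].astype(int) for i in range(3)]
    ok=(S>110)&(V>50)
    m=ok&{'red':(H<8)|(H>172),'blue':(H>100)&(H<130),'yellow':(H>20)&(H<35),'green':(H>40)&(H<90)}[col]
    n,l,s,c=cv2.connectedComponentsWithStats(m.astype(np.uint8))
    return [(s[i][:5].tolist(),c[i].round(1).tolist()) for i in range(1,n) if s[i][4]>=amin]
def save(im,n): cv2.imwrite(f"pics/{n}.png",im[...,::-1])
E
python3 - <<'E'
from h import *
s=observe(); print({k:np.round(v,3) for k,v in s.items()})
ims=[]
for n in("top","side"):
    c=cam(n); print(n,camera_params(n)); im=get_image(n); ims.append(im)
    for col in('red','blue','yellow','green'): print(col,[(b,np.round(ray(c,b[1],{'red':.065,'blue':.065,'yellow':.046,'green':.015}[col]),3)) for b in blobs(im,col)])
save(cv2.resize(np.hstack(ims),(1280,480))[:, :],"a")
save(ims[0],"top0");save(ims[1],"side0")
E
```

```text
{'clock': np.float64(0.0), 'joints': array([ 1.188,  0.435,  0.025,  1.574, -0.012,  1.134, -0.075]), 'dq': array([ 0.   ,  0.001,  0.001,  0.001, -0.001, -0.   ,  0.   ]), 'joint_efforts': array([-0.0000e+00, -6.6786e+01,  9.8500e-01, -3.1446e+01, -6.0000e-02,
        4.3000e-02,  0.0000e+00]), 'position': array([ 0.172, -0.6  ,  0.224]), 'ee_rot': array([-3.109e+00, -4.380e-01,  1.000e-03]), 'force': array([-0.073,  0.086,  0.283]), 'ft_torque': array([ 0.028, -0.028,  0.002]), 'width': np.float64(0.997)}
top {'intrinsics': array([[532.89217582,   0.        , 311.03449288],
       [  0.        , 532.89217582, 236.44868661],
       [  0.        ,   0.        ,   1.        ]]), 'xyz': array([0.42937753, 0.04204585, 0.86264599]), 'orientation': array([-2.13297815,  2.09313596, -0.18847955])}
red [(([122, 246, 25, 19, 339], [134.0, 255.1]), array([0.552, 0.325, 0.065]))]
blue [(([370, 233, 16, 15, 193], [377.4, 240.1]), array([ 0.581, -0.045,  0.065]))]
yellow [(([347, 84, 59, 23, 850], [376.2, 95.0]), array([ 0.828, -0.046,  0.046]))]
green [(([375, 208, 26, 25, 269], [384.3, 218.3]),
[... 624 characters left out ...]
58])}
red [(([235, 141, 13, 24, 219], [241.3, 152.1]), array([0.55 , 0.324, 0.065]))]
blue [(([0, 0, 37, 16, 330], [13.0, 4.9]), array([0.246, 1.312, 0.065])), (([0, 0, 124, 112, 4903], [67.0, 59.4]), array([0.319, 0.897, 0.065])), (([66, 4, 14, 18, 79], [72.8, 13.6]), array([0.389, 1.151, 0.065])), (([345, 259, 15, 28, 329], [351.5, 271.8]), array([ 0.577, -0.041,  0.065]))]
yellow [(([449, 208, 37, 43, 579], [467.0, 229.7]), array([ 0.815, -0.067,  0.046]))]
green [(([380, 149, 25, 18, 287], [392.2, 157.6]), array([0.842, 0.185, 0.015])), (([237, 172, 48, 23, 419], [258.2, 182.3]), array([0.557, 0.274, 0.015])), (([341, 292, 63, 37, 1005], [370.6, 308.9]), array([ 0.583, -0.094,  0.015]))]
```

View pics/top0.png

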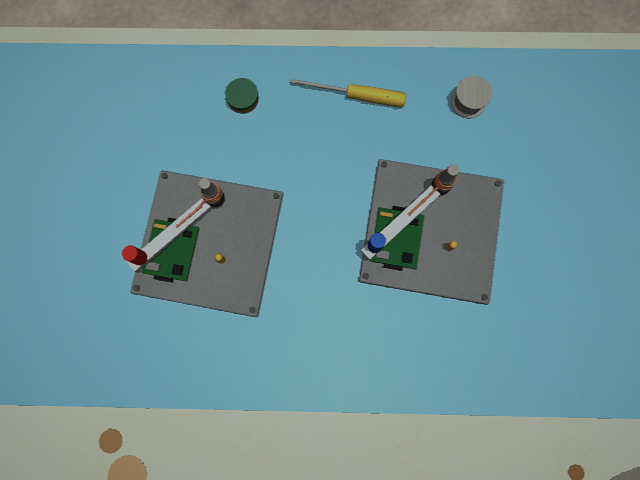

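View pics/side0.png

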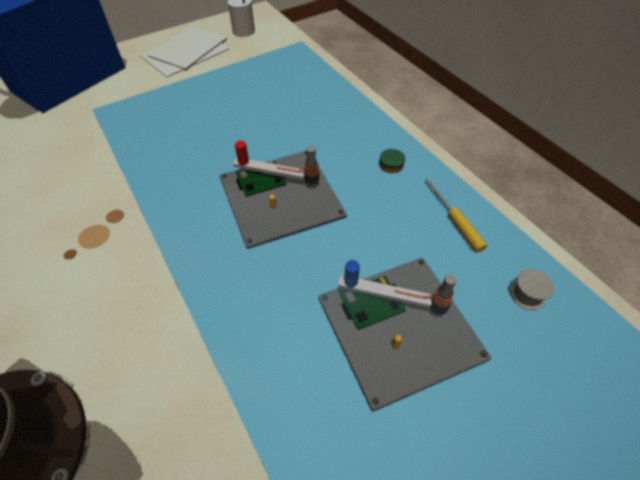

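Top view: red clamp on the left, with its knob at (134,255), post top at (205,184) and pin at (219,257). The blue clamp is on the right, with its knob at (377,240). I'll swing round at safe height and compute the geometry.

```bash
python3 - <<'E'
from h import *
c=cam("top")
print("post",ray(c,(205,184),.11),"pin",ray(c,(219,256.5),.046))
cs=np.array([ray(c,p,.012)[:2] for p in((163,170),(284,192),(258,317),(131,293))]); print(cs,cs.mean(0))
E
python3 -m jog '[91,0.95,0,0,-0.58, 91,0.95,0,0,-0.58, 91,0.95,0,0,-0.58, 91,0.95,0,0,-0.58, 91,0.95,0,0,-0.58, 91,0.95,0,0,-0.58, 91,0.95,0,0,-0.58, 91,0.95,0,0,-0.58, 91,0.95,0,0,-0.58, 91,0.95,0,0,-0.58, 91,0.95,0,0,-0.58, 91,0.95,0,0,-0.58, 91,0.95,0,0,-0.58, 91,0.95,0,0,-0.58, 91,0.95,0,0,-0.58, 91,0.95,0,0,-0.58, 91,0.95,0,0,-0.58, 91,0.95,0,0,-0.58, 91,0.95,0,0,-0.58, 91,0.95,0,0,-0.58]' 30
```

```text
post [0.65231842 0.21266952 0.11      ] pin [0.55467728 0.19852192 0.046     ]
[[0.70453579 0.30680335]
 [0.66972049 0.10299194]
 [0.46427245 0.1380286 ]
 [0.49828967 0.3430716 ]] [0.5842046  0.22272387]
clock: 1.77
position: [0.6404, -0.0414, 0.2108]
ee_rot: [-2.259, -2.162, 0.015]
force: [0.2, -0.5, -0.2]
width: 0.992
```

```bash
python3 -m jog '[91,0.95,0.07,0,-0.76, 91,0.95,0.07,0,-0.76, 91,0.95,0.07,0,-0.76, 91,0.95,0.07,0,-0.76, 91,0.95,0.07,0,-0.76, 91,0.95,0.07,0,-0.76, 91,0.95,0.07,0,-0.76, 91,0.95,0.07,0,-0.76, 91,0.95,0.07,0,-0.76, 91,0.95,0.07,0,-0.76, 91,0,0,0,0]'
cat >> h.py <<'E'
def rel(P,yaw_y=None):
    s=observe(); M=R.from_rotvec(s["ee_rot"]).as_matrix(); p=np.array(s["position"])
    print("tcp",p.round(4),"yaw_y",np.degrees(np.arctan2(M[1,1],M[0,1])).round(1),"j",np.round(s["joints"],2),"F",np.round(s["force"],1),"w",s["width"],"t",s["clock"])
    print("tool z",M[:,2].round(3),"units",(M.T@(np.array(P)-p)/.04).round(2))
E
python3 - <<'E'
from h import *
c=cam("wrist"); im=get_image("wrist"); save(im,"w1")
for b in blobs(im,'red'): print(b,ray(c,b[1],.065),ray(c,b[1],.09))
print(proj(c,[.551,.322,.09]))
rel([.551,.322,.08])
E
```

```text
clock: 2.68
position: [0.5355, 0.3422, 0.209]
ee_rot: [-1.164, -2.889, 0.004]
force: [-1.1, 1.4, 0.5]
width: 0.989
([306, 235, 26, 38, 795], [319.2, 253.5]) [0.55048306 0.32143849 0.065     ] [0.54478391 0.32758142 0.09      ]
[319.54600013 262.40089   ]
tcp [0.5382 0.3389 0.2086] yaw_y 45.8 j [-0.22  0.56 -0.65  1.51  0.33  1.21 -0.12] F [ 0.1 -0.1 -0.2] w 0.9942620679158678 t 2.7333
tool z [-0.025  0.005 -1.   ] units [-0.59 -0.03  3.2 ]
```

View pics/w1.png

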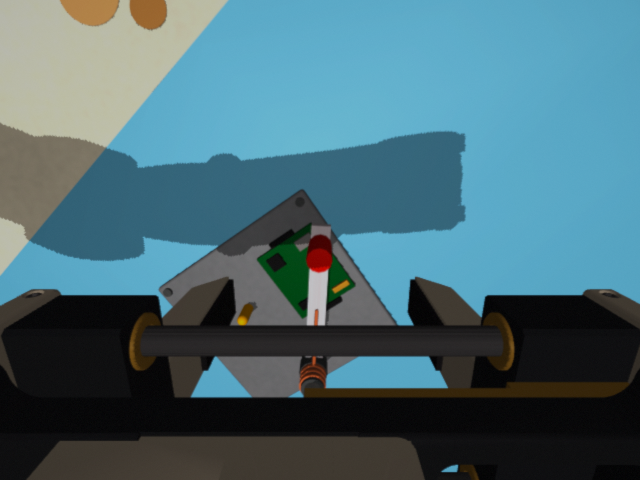

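Wrist view: the red knob is at (319,253) and the arm runs straight down the image to the post, so the jaws straddle it square. The knob position agrees with the top view at (0.550, 0.3215). I'll descend and grip.

```bash
python3 -m jog '[91,-0.3,-0.02,0.3,0, 91,-0.3,-0.02,0.6,0, 91,0,0,0.8,0, 91,0,0,0.8,0, 91,0,0,0.5,0, 91,0,0,0.2,0,91,0,0,0,0]' 30
python3 -c "
from h import *
rel([.5505,.3215,.08])"
```

```text
clock: 3.32
position: [0.56, 0.3074, 0.0693]
ee_rot: [-1.197, -2.883, 0.016]
force: [0.5, 0.0, 0.8]
width: 0.989
tcp [0.56   0.3074 0.0693] yaw_y 44.9 j [-0.21  0.7  -0.58  1.64  0.43  0.96 -0.16] F [0.5 0.  0.8] w 0.9892447554474131 t 3.3167
tool z [-0.022 -0.002 -1.   ] units [ 0.42  0.08 -0.26]
```

```bash
python3 -m jog '[91,0,0,-0.3,0, 91,0.3,0.06,0,0, 91,0,0,0,0, 91,0,0,0,0]' 30
python3 -c "
from h import *
rel([.5505,.3215,.08])"
```

```text
clock: 3.65
position: [0.5562, 0.3162, 0.085]
ee_rot: [-1.206, -2.881, 0.014]
force: [0.4, 0.5, 0.4]
width: 0.995
tcp [0.5562 0.3162 0.085 ] yaw_y 44.6 j [-0.22  0.68 -0.59  1.63  0.42  0.98 -0.17] F [0.4 0.5 0.4] w 0.99505824718198 t 3.65
tool z [-0.02  -0.001 -1.   ] units [ 0.19 -0.01  0.13]
```

```bash
python3 -m jog '[91,0.2,0,0.15,0, 91,0,0,0,0, 20,0,0,0,0, 20,0,0,0,0, 20,0,0,0,0, 20,0,0,0,0, 20,0,0,0,0, 20,0,0,0,0, 20,0,0,0,0, 20,0,0,0,0, 20,0,0,0,0, 20,0,0,0,0]' 30
python3 -c "
from h import *
rel([.5505,.3215,.08])"
```

```text
clock: 4.65
position: [0.5506, 0.3247, 0.0817]
ee_rot: [-1.205, -2.885, 0.007]
force: [-0.1, -0.7, -1.1]
width: 0.312
tcp [0.5506 0.3247 0.0817] yaw_y 44.7 j [-0.23  0.68 -0.59  1.64  0.42  0.97 -0.19] F [-0.1 -0.7 -1.1] w 0.3120895897559392 t 4.65
tool z [-0.016  0.002 -1.   ] units [-0.06 -0.06  0.04]
```

```bash
python3 -m jog '[10,0,0,0,0, 10,0,0,0,0, 10,0,0,0,0]' 40
python3 -c "
from h import *
rel([.5505,.3215,.08])"
```

```text
clock: 4.9
position: [0.5497, 0.324, 0.0815]
ee_rot: [-1.204, -2.884, 0.01]
force: [-0.2, -0.9, 1.1]
width: 0.239
tcp [0.5497 0.324  0.0815] yaw_y 44.7 j [-0.23  0.68 -0.59  1.64  0.42  0.97 -0.19] F [-0.2 -0.9  1.1] w 0.2388693472590349 t 4.9
tool z [-0.017  0.    -1.   ] units [-0.06 -0.03  0.04]
```

```bash
python3 -m jog '[10,0,0,0,0, 10,0,0,0,0, 10,0,0,-0.2,0, 10,0,0,-0.2,0, 10,0,0,-0.2,0, 10,0,0,0,0, 10,0,0,0,0]' 40
python3 - <<'E'
from h import *
rel([.5505,.3215,.1075])
im=get_image("side"); save(cv2.resize(im[100:260,180:380],(800,640))[:600],"s1")
E
```

```text
clock: 5.48
position: [0.5501, 0.3236, 0.1072]
ee_rot: [-1.204, -2.884, 0.011]
force: [-0.4, -0.4, -3.6]
width: 0.241
tcp [0.5501 0.3236 0.1072] yaw_y 44.7 j [-0.22  0.65 -0.6   1.61  0.4   1.02 -0.17] F [-0.4 -0.4 -3.6] w 0.2408387795335234 t 5.4833
tool z [-0.018 -0.    -1.   ] units [-0.04 -0.03 -0.01]
```

View pics/s1.png

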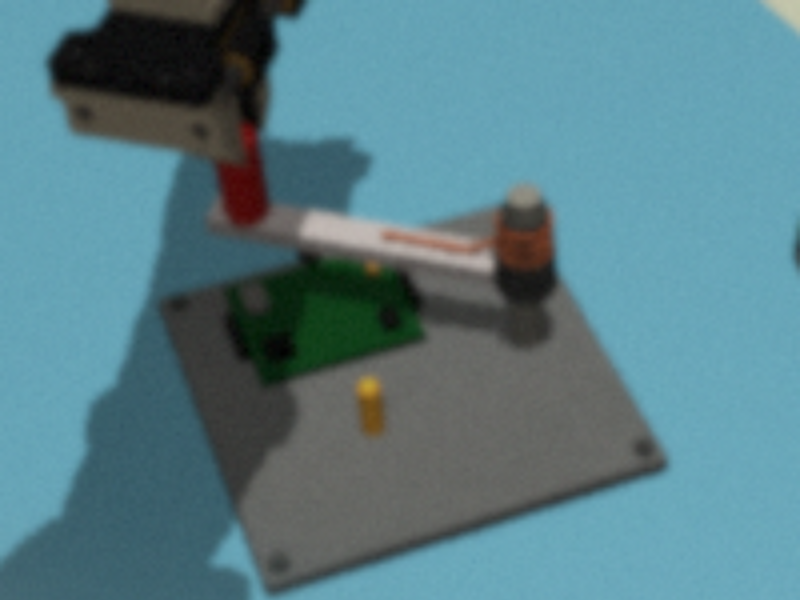

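The side view shows the knob held in the jaws and the arm raised about 26 mm, level and clear of the pin. I'll swing it in stages, checking radius and height each time.

```bash
cat >> h.py <<'E'
def arc(th,lift=.0258):
    s=observe(); M=R.from_rotvec(s["ee_rot"]).as_matrix(); p=np.array(s["position"])+.006*M[:,2]
    k0=np.array([.5501,.3236]); u=np.array([np.cos(np.radians(132.8)),np.sin(np.radians(132.8))]); post=k0-.15*u
    d=p[:2]-post; a=np.degrees(np.arctan2(d[1],d[0]))%360-132.8
    print("post",post.round(4),"angle rad",np.radians(a).round(3),"r",np.hypot(*d).round(4),"tool turn",((np.degrees(np.arctan2(M[1,1],M[0,1]))-44.7+90)%180-90).round(1))
    g=np.radians(132.8)+th; rel([post[0]+.15*np.cos(g),post[1]+.15*np.sin(g),.0815+lift])
E
python3 -m jog '[10,-0.02,-0.33,0,-0.83, 10,-0.02,-0.33,0,-0.83, 10,-0.02,-0.33,0,-0.83, 10,-0.02,-0.33,0,-0.83, 10,0,0,0,0]'
python3 -c "
from h import *
arc(.6)"
```

```text
clock: 5.95
position: [0.5183, 0.2811, 0.1071]
ee_rot: [-0.661, -3.052, 0.002]
force: [0.2, 1.7, -4.0]
width: 0.239
post [0.652  0.2135] angle rad 0.356 r 0.1499 tool turn 20.9
tcp [0.5183 0.2811 0.1071] yaw_y 65.6 j [-0.1   0.61 -0.71  1.74  0.45  0.98  0.16] F [ 0.2  1.7 -4. ] w 0.23851915711593902 t 5.95
tool z [-0.018  0.003 -1.   ] units [-0.07 -0.91 -0.  ]
```

```bash
python3 -m jog '[10,-0.02,-0.33,0,-0.83, 10,-0.02,-0.33,0,-0.83, 10,-0.02,-0.33,0,-0.83, 10,-0.02,-0.33,0,-0.83, 10,-0.02,-0.33,0,-0.83, 10,-0.02,-0.33,0,-0.83, 10,-0.02,-0.33,0,-0.83, 10,0,0,0,0]'
python3 -c "
from h import *
arc(1.33)"
```

```text
clock: 6.62
position: [0.5041, 0.1922, 0.1054]
ee_rot: [0.297, -3.101, -0.013]
force: [-0.3, 0.5, -4.1]
width: 0.238
post [0.652  0.2135] angle rad 0.967 r 0.1496 tool turn 56.2
tcp [0.5041 0.1922 0.1054] yaw_y 100.9 j [ 0.17  0.61 -0.89  1.85  0.54  0.97  0.8 ] F [-0.3  0.5 -4.1] w 0.2377352100485614 t 6.6167
tool z [-0.027  0.006 -1.   ] units [-0.17 -1.34 -0.07]
```

```bash
python3 -m jog '[10,-0.02,-0.33,-0.03,-0.83, 10,-0.02,-0.33,-0.03,-0.83, 10,-0.02,-0.33,-0.03,-0.83, 10,-0.02,-0.33,0,-0.75, 10,0,0,0,0, 10,0,0,0,0]'
python3 - <<'E'
from h import *
arc(1.33)
im=get_image("side"); save(cv2.resize(im[120:270,180:380],(800,600)),"s2")
E
```

```text
clock: 7.12
position: [0.519, 0.146, 0.1066]
ee_rot: [0.796, -3.003, -0.025]
force: [-3.6, 1.0, -3.2]
width: 0.241
post [0.652  0.2135] angle rad 1.293 r 0.1494 tool turn 75.0
tcp [0.519  0.146  0.1066] yaw_y 119.7 j [ 0.3   0.65 -0.98  1.83  0.6   1.03  1.17] F [-3.6  1.  -3.2] w 0.24122497143390625 t 7.1167
tool z [-0.038  0.007 -0.999] units [ 0.03 -0.13 -0.02]
```

View pics/s2.png

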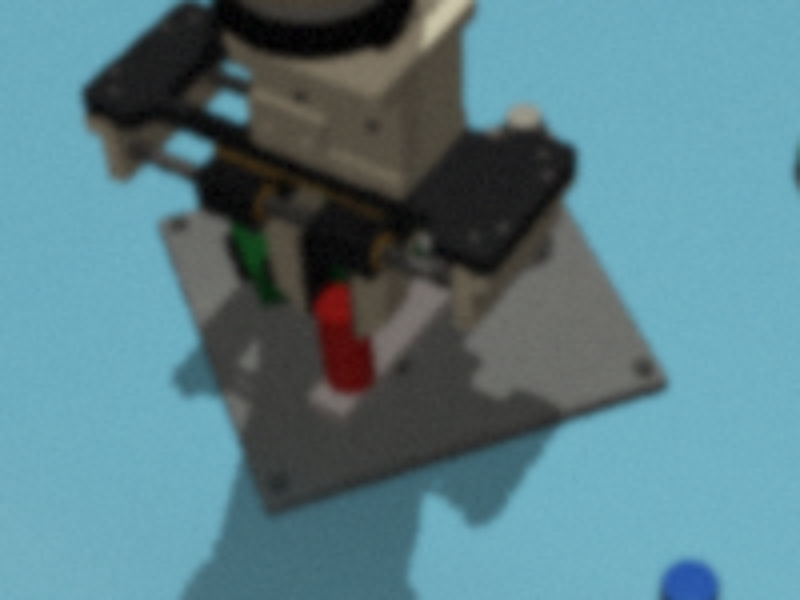

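The arm has followed past the pin (about 1.29 rad), still raised. I'll lower it there.

```bash
python3 -m jog '[10,0,-0.06,0.1,0, 10,0,-0.02,0.2,0, 10,0,-0.02,0.2,0, 10,0,-0.02,0.1,0, 10,0,0,0,0, 10,0,0,0,0]'
python3 -c "
from h import *
arc(1.3,0)"
```

```text
clock: 7.67
position: [0.5175, 0.1479, 0.0818]
ee_rot: [0.785, -3.004, -0.026]
force: [-5.4, -0.7, 2.6]
width: 0.239
post [0.652  0.2135] angle rad 1.277 r 0.1499 tool turn 74.6
tcp [0.5175 0.1479 0.0818] yaw_y 119.3 j [ 0.28  0.68 -0.95  1.86  0.63  0.98  1.14] F [-5.4 -0.7  2.6] w 0.2389994170251219 t 7.6667
tool z [-0.04   0.007 -0.999] units [ 0.01 -0.08  0.01]
```

```bash
python3 -m jog '[10,0,0.14,0.01,0.35, 10,0,0.14,0,0.35, 10,0,0.14,0,0.35, 10,0,0.05,0,0.2, 10,0,0,0,0, 10,0,0,0,0]'
python3 -c "
from h import *
arc(1.12,0)"
```

```text
clock: 8.17
position: [0.5098, 0.1685, 0.0832]
ee_rot: [0.573, -3.054, -0.023]
force: [-3.3, 0.3, -3.7]
width: 0.239
post [0.652  0.2135] angle rad 1.13 r 0.1494 tool turn 66.5
tcp [0.5098 0.1685 0.0832] yaw_y 111.2 j [ 0.23  0.66 -0.92  1.86  0.6   0.96  0.98] F [-3.3  0.3 -3.7] w 0.23887970402556682 t 8.1667
tool z [-0.036  0.008 -0.999] units [0.02 0.04 0.04]
```

```bash
python3 -m jog '[10,0,0,0.05,0, 10,0,0,0,0, 60,0,0,0,0, 60,0,0,0,0, 60,0,0,0,0, 60,0,0,0,0, 60,0,0,0,0, 60,0,0,0,0, 60,0,0,0,0, 60,0,0,0,0]'
python3 -c "
from h import *
arc(1.11,0)"
```

```text
clock: 9.0
position: [0.5146, 0.1682, 0.083]
ee_rot: [0.576, -3.062, -0.024]
force: [-0.3, -1.0, -0.0]
width: 0.651
post [0.652  0.2135] angle rad 1.142 r 0.1449 tool turn 66.6
tcp [0.5146 0.1682 0.083 ] yaw_y 111.3 j [ 0.23  0.66 -0.92  1.86  0.6   0.96  0.98] F [-0.3 -1.  -0. ] w 0.6513253573420263 t 9.0
tool z [-0.029  0.01  -1.   ] units [0.12 0.13 0.04]
```

Released, with no force on the tool. I'll rise straight up and back away to look.

```bash
python3 -m jog '[60,0,0,-0.4,0, 60,0,0,-0.8,0, 60,0,0,-0.8,0, 60,0,0,-0.8,0, 60,0,0,-0.8,0, 60,0.8,0,-0.4,0, 60,0.9,0,0,0, 60,0.9,0,0,0, 60,0.6,0,0,0,60,0,0,0,0,60,0,0,0,0,60,0,0,0,0]'
python3 - <<'E'
from h import *
rel([.51,.17,.08])
t=get_image("top"); s=get_image("side"); c=cam("top"); d=cam("side")
print("top",[(b,ray(c,b[1],.065).round(4)) for b in blobs(t,'red')],[(b,ray(c,b[1],.065).round(4)) for b in blobs(t,'blue')])
print("side",[(b,ray(d,b[1],.065).round(4)) for b in blobs(s,'red')],[b for b in blobs(s,'blue')][-1])
save(cv2.resize(s[120:270,180:380],(800,600)),"s3")
save(cv2.resize(t[150:330,110:350],(800,600)),"t3")
E
```

```text
clock: 10.0
position: [0.3954, 0.1186, 0.2521]
ee_rot: [0.576, -3.059, -0.019]
force: [0.8, -0.2, 0.2]
width: 0.654
tcp [0.3954 0.1186 0.2521] yaw_y 111.3 j [ 0.61  0.26 -1.18  1.93  0.24  1.15  1.28] F [ 0.8 -0.2  0.2] w 0.6535919915762544 t 10.0
tool z [-0.03   0.007 -1.   ] units [-3.25  0.08  4.22]
top [(([222, 275, 21, 18, 251], [232.8, 283.3]), array([0.5114, 0.1719, 0.065 ]))] [(([368, 233, 18, 20, 254], [376.4, 242.1]), array([ 0.5782, -0.0437,  0.065 ]))]
side [(([249, 193, 15, 27, 296], [256.2, 205.7]), array([0.5088, 0.1742, 0.065 ]))] ([345, 259, 15, 28, 328], [351.6, 271.8])
```

View pics/s3.png

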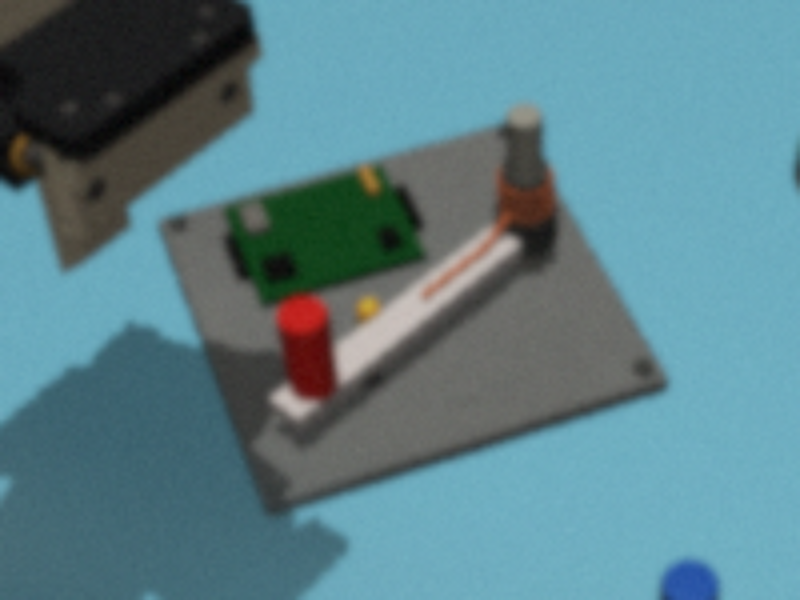

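View pics/t3.png

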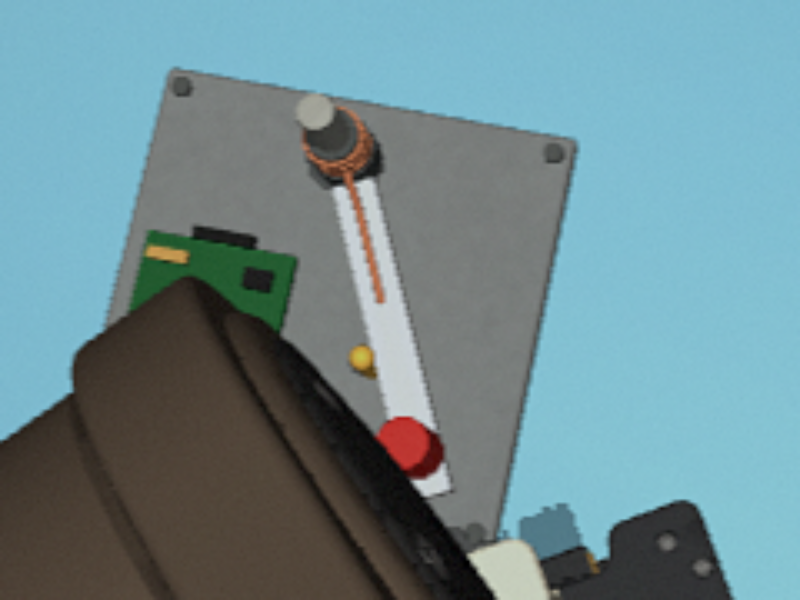

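Both views show the arm lying against the far side of the yellow pin, which stands above it. It is clear of the board, and the robot is away from everything. The blue knob's side pixel is unchanged at (351.6, 271.8).

```bash
python3 -c "
from cell import *
print(sign_off())"
```

```text
the job is handed in; nothing more can be done
None
```

The red-knobbed clamp's arm is latched open behind the yellow pin, and I handed the job in at about 10 s on the robot's clock. I gripped the red knob, lifted the arm about 26 mm and wound it to about 1.29 rad. I lowered it fully behind the pin, eased it back onto the pin, released it and moved clear.

**Last checks:**
- **Arm:** the side and top views show it down behind the pin and off the board. The knob is at about (0.510, 0.173), close to the 1.11 rad rest position.
- **Robot:** the gripper is clear of everything, with under 1 N on the tool.
- **Blue clamp:** its knob is unmoved in the side view, within 0.1 px. In the top view its colour patch shifted by about 2 px and grew. I put that down to the robot's shadow moving off it, but did not check further.

The forces I read after each move stayed below about 7 N. I did not view a picture of the scene after handing in.

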